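Pack up the nose of the planishing stake

TASK

The nose of the steel planishing stake hangs free over the bench and springs under the hammer. From the wooden rack choose the two packers whose thicknesses together fill the space under the nose as fully as possible yet slide in without forcing, and put them there flat, one on the other, centred beneath the bar a little behind its tip; then press the nose down firmly with the fingers until you feel it bear on the pack, and let go. Do not disturb the hammer, the spirit lamp or the borax dish.

Things in the scene. Friction and masses are not known exactly. Their poses are not given: they have to be found in the camera images.
- stake_under (a point): Point on the flat underside of the stake, on the bar's centre line, 30 mm behind its nose tip: the pack belongs under it. Axes as stake. Its height above the bench (z = 0) is the space to fill, 19 to 29.8 mm, different at each start. The bar's crown is 38 mm above it.
- stake: Polished steel bar, level; D section, flat below, round on top, 36 mm wide, 38 mm high. Origin on the clamp bolt, 17 mm above the underside; the bar's nose points along -y (tip at y = -150 mm), x across it, z up. Pushed down at the nose it is stiff to 4 N, then gives 1 mm per 1.5 N or so, at most 6 mm; near the post (y = -50 mm) it stays put to 10 N. It cannot move up or sideways.
- stake_post: Fixed green fork post that holds the stake's root. Origin under the stake's bolt, on the bench; axes as stake. 84 mm high; base plate 112 mm along x, 94 mm along y (to y = -45 mm), 10 mm high; bolt ends reach x = +-46 mm. Under the stake's nose part (y below -45 mm) is bare bench.
- rack: Fixed wooden rack with four parallel slots, in which the packers stand on edge. Origin under its centre; 72 mm along x, 192 mm along y, 27 mm high. The slots run along x at y = -69, -23, 23 and 69 mm, are 18 mm wide, and their floor is 12 mm above the bench. Which packer stands in which slot varies.
- packer_alu: Bare aluminium packer: a flat bar 110 mm long, 40 mm wide and 8 mm thick, with a small dark hole near one end. Origin at its centre; x along its length, y through its thickness, z across its width (up while it stands on edge in the rack, with 25 mm of it above the rack's top; it overhangs the rack by 19 mm at each end). 95 g.
- packer_brass: Brass packer: a flat bar 110 mm long, 40 mm wide and 10 mm thick, with a small dark hole near one end. Origin at its centre; x along its length, y through its thickness, z across its width (up while it stands on edge in the rack, with 25 mm of it above the rack's top; it overhangs the rack by 19 mm at each end). 370 g.
- packer_black: Black plastic packer: a flat bar 110 mm long, 40 mm wide and 12 mm thick, with a small dark hole near one end. Origin at its centre; x along its length, y through its thickness, z across its width (up while it stands on edge in the rack, with 25 mm of it above the rack's top; it overhangs the rack by 19 mm at each end). 75 g.
- packer_red: Dark red fibre packer: a flat bar 110 mm long, 40 mm wide and 16 mm thick, with a small dark hole near one end. Origin at its centre; x along its length, y through its thickness, z across its width (up while it stands on edge in the rack, with 25 mm of it above the rack's top; it overhangs the rack by 19 mm at each end). 100 g.
- hammer: Chasing hammer, 203 mm long, wooden handle, lying behind the stake; a bystander. Origin under its middle.
- spirit_lamp: Glass spirit lamp with a cap, 68 mm wide, 79 mm high; a bystander. Origin under its centre.
- borax_dish: Grey slate borax dish with a white cone, 72 mm wide, 30 mm high; a bystander. Origin under its centre.

How it is judged:
By the outcome, as a careful person would: the job done as asked, in the order asked, and still so for the second after the job is handed in, with the robot touching nothing.
It also fails if it takes over 72 s, if anything falls off the work surface, if the arm or the gripper's body presses on something with over 40 N, if the wrist force passes 120 N, or if a joint passes its speed limit or range.

ROBOT

A 6-joint arm with a two-finger parallel gripper is mounted at the origin on a cart in front of the work surface, level with it; the furniture and walls round the work are solid. World frame = base frame: x ahead of the robot, y to its left, z up, the work surface at z = 0. Lengths are in mm, angles in degrees, forces in N, time in s.
With the tool pointing down it reaches from about 300 to 775 mm from the base axis. Payload 14.6 kg.
Tool frame: the origin (TCP) lies on the centre line of the jaws, within the pads' length; the fingertips stand 19 mm ahead of it and the grasp point (between the pads) is the TCP (tip_reach is the distance from the TCP to the fingertips, in mm); z points along the fingers, y is the line along which they close (so a half turn about z gives the same grasp; the last joint's range is limited). The gripper opens to 94 mm and grips with 3 to 60 N. Pads are 16 mm wide; open, the fingers measure 119 mm over their backs; the gripper's body (75 mm by 177 mm) begins 78 mm behind the grasp point.
Start: joints at [69.064, 17.183, 87.147, -0, 75.671, -3.816], TCP at [161.903, 525.62, 224.446] pointing down, gripper open.
Joint ranges: [-173.82, 173.82], [-45.26, 126.66], [13.44, 144.39], [-59.66, 239.66], [0, 175.72], [-146.38, 146.38]. Speed limits (degrees/s): [127.2, 127.2, 147.25, 180, 180, 180].

INTERFACE

Orientations are given as a 3x3 rotation matrix whose columns are the frame's x, y, z axes.
In Python, from rig import * gives the robot as it stands.
- The arm moves only by the tool arm_command, never from a script. Its argument "motion" is a list of rows, each a list of 7 numbers: the shift along the tool's x, y, z as a fraction of full scale, then the turn, a rotation vector about the tool's x, y, z as a fraction of full scale, then the opening, from -1 (shut) to 1 (fully open). A call has 1 to 5 rows; each row shifts and turns the commanded pose from where the row before left it, along the tool's axes as they then stand; what a row does not reach is not made up. Full scale, the value 1, is 40 mm for a shift and 0.08 rad for a turn. A row lasts 1/12 s, in which the tool goes at most 41.7 mm and 7.16 degrees, less where a joint would pass 70% of its speed; a pose out of reach is approached as far as the arm can. A call with a number of a shift or a turn outside -1 to 1 is refused whole. A call with a gripper value outside its range is refused whole. The fingers move at their own pace and stop on an object; "grip_force" is the grip in N (left out, the last holds). Time passes only in rows, so rows that do not move let the fingers close. It gives the time, the measured TCP pose, the force, the opening and the grip force at its end, in the units of the state.
- get_state(): the state, without advancing time (a new reading comes with each control period).
- grab_frame(name): name is "scene" or "side" or "wrist"; returns a dict with "img" (384x512x3 uint8, red, green, blue), "range_z" (384x512 float32, mm along the optical axis (not along the pixel's ray), 0 where there is no reading), "vfov" (degrees; the focal length in pixels is half the picture's height over the tangent of half this angle, whatever the lens; pixels are square), "cx", "cy" (the principal point, pixels), "eye" and "rotation" of the camera in the world; the wrist camera has in their place "hand_eye" (4x4, takes a point from camera to tool coordinates, whose origin is the TCP and whose axes are the flange's). Camera axes: x right, y up, looking along -z (the intrinsics and any distortion apply to the point x, -y, -z); pixel columns grow to the right and rows downward; lengths in mm; the calibration is good to about 2 mm. A picture is of the moment at which its call begins: read the wrist's pose just before it.
- sign_off(): hands the job in; it is judged then, once.
The state is a dict: "t": time; "joints": joint angles; "qvel": joint speeds; "joint_efforts": joint torques, N m; "tool_pos": TCP position; "eef_rot": TCP orientation; "contact_force": force on the tool from outside, world axes, zero at the start; "moment": the same for the moment, N m; "opening": finger opening in mm; "gripper_force": force on a finger pad.
Only numpy, scipy, OpenCV 4.12 (cv2) and the standard library are available. Lean on these libraries where they do the work, as an engineer would, in place of code of your own. Each camera call takes 0.05 s, during which the arm holds its last target. There are 200 camera calls.

## Working session

There is one attempt and no reset: what is moved stays moved. The work goes in short steps, Python scripts to look and compute and a tool call to move; the robot and the scene stay as the last step left them, time stands still between calls to the robot, and variables do not carry over. Pictures are saved under pics/ and viewed, at most 10 in all, crops included, and the job is handed in when it is done.

Besides the shell and the picture viewer there is one more tool, called after ">>>" as name([rows], argument=value, ...), one row to a line, values as JSON. arm_command: Moves the arm, as the interface text tells. Shift numbers are shares of 40 mm and turn numbers shares of 0.08 rad, none past 1 either way. Its arguments: {"type":"object","properties":{"motion":{"type":"array"},"grip_force":{"type":"number"}},"required":["motion"]}

```bash
mkdir -p pics; ls; cat > h.py <<'E'
from rig import *
import numpy as np, cv2
def cam(n):
    s=get_state(); f=grab_frame(n)
    if n=="wrist":
        H=np.array(f["hand_eye"]);R=np.array(s["eef_rot"]);p=np.array(s["tool_pos"])
        f["rotation"]=R@H[:3,:3]; f["eye"]=R@H[:3,3]+p
    f["F"]=f["img"].shape[0]/2/np.tan(np.radians(f["vfov"])/2)
    return f
def cloud(f):
    h,w=f["range_z"].shape;u,v=np.meshgrid(np.arange(w),np.arange(h));z=f["range_z"]
    P=np.stack([(u-f["cx"])/f["F"]*z,-(v-f["cy"])/f["F"]*z,-z],-1)
    return P@np.array(f["rotation"]).T+np.array(f["eye"])
def save(f,n): cv2.imwrite("pics/"+n,f["img"][:,:,::-1])
E
python3 - <<'E'
from h import *
s=get_state(); print({k:np.round(v,3).tolist() for k,v in s.items()})
ims=[]
for n in ["scene","side","wrist"]:
    f=cam(n); np.save(f"{n}.npy",f,allow_pickle=True); print(n,{k:np.round(v,3).tolist() for k,v in f.items() if k not in("img","range_z")}, (f["range_z"]>0).mean())
    save(f,n+".png")
E
```

```text
pics
{'t': 0.0, 'joints': [69.064, 17.217, 87.179, -0.002, 75.671, -3.816], 'qvel': [-0.076, -0.011, -0.056, 0.046, 0.027, -0.041], 'joint_efforts': [-0.002, -53.18, -35.273, 0.071, 0.024, -0.0], 'tool_pos': [161.831, 525.405, 223.875], 'eef_rot': [[-0.956, 0.294, -0.0], [0.294, 0.956, -0.001], [0.0, -0.001, -1.0]], 'contact_force': [0.037, 0.297, 0.201], 'moment': [0.004, 0.027, -0.035], 'gripper_force': 0.0, 'opening': 94.023}
scene {'vfov': 55.842, 'cx': 256.202, 'cy': 189.473, 'eye': [180.107, -496.348, 611.424], 'rotation': [[0.73, 0.437, -0.525], [-0.683, 0.467, -0.562], [-0.0, 0.769, 0.64]], 'F': 362.303} 0.99603271484375
side {'vfov': 43.669, 'cx': 258.118, 'cy': 191.681, 'eye': [552.357, -1260.727, 696.972], 'rotation': [[0.999, 0.016, -0.042], [-0.045, 0.438, -0.898], [0.004, 0.899, 0.438]], 'F': 479.196} 0.9959869384765625
wrist {'vfov': 61.657, 'cx': 258.445, 'cy': 190.307, 'hand_eye': [[0.001, 0.968, 0.252, 73.536], [1.0, -0.001, 0.001, 0.698], [0.001, 0.252, -0.968, -159.394], [0.0, 0.0, 0.0, 1.0]], 'rotation': [[0.294, -0.925, -0.241], [0.956, 0.284, 0.076], [-0.002, -0.252, 0.968]], 'eye': [91.833, 547.892, 383.359], 'F': 321.718} 0.9960123697916666
```

View pics/scene.png

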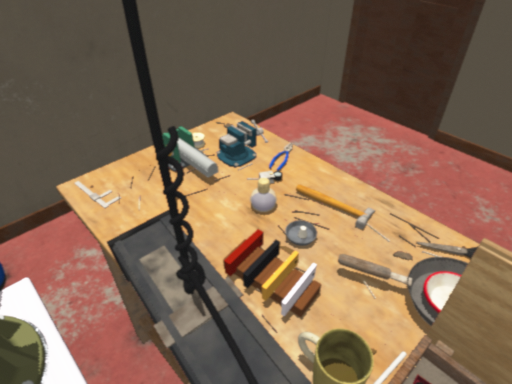

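View pics/side.png

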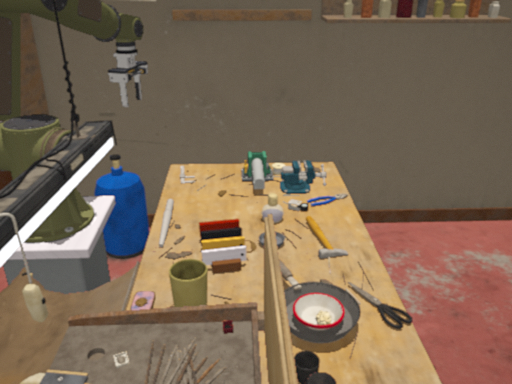

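The scene picture shows the stake at about (197,158) with its green post at (178,140). The rack is at (272,275), with red (245,250), black (263,262), brass (282,272) and aluminium (298,288). The lamp is at (263,200), the dish at (300,233) and the hammer at (340,205). Next I'll measure.

```bash
python3 - <<'E'
from h import *
for n in["scene","side"]:
    f=np.load(n+".npy",allow_pickle=True).item(); P=cloud(f); hsv=cv2.cvtColor(f["img"],cv2.COLOR_RGB2HSV)
    for nm,(u,v) in dict(bench=(150,180),stake=(200,160),red=(245,250),black=(263,262),brass=(282,272),alu=(298,288),lamp=(263,200),dish=(300,233),post=(178,140)).items():
        if n=="scene": print(nm,P[v,u].round(),hsv[v,u],f["img"][v,u])
    # workspace histogram: objects by height grid
    m=(P[...,0]>250)&(P[...,0]<800)&(P[...,1]>-300)&(P[...,1]<650)
    b=m&(abs(P[...,2])<8); print(n,"bench z",np.median(P[b][:,2]),P[b][:,2].std(), P[b].min(0),P[b].max(0))
    Q=P[m&(P[...,2]>34)&(P[...,2]<60)]
    
f=np.load("scene.npy",allow_pickle=True).item(); P=cloud(f)
x0,y0=200,-300
for n in["scene","side"]:
    f=np.load(n+".npy",allow_pickle=True).item();P=cloud(f).reshape(-1,3);C=f["img"].reshape(-1,3)
    H=np.full((1000,600),-1.);I=np.zeros((1000,600,3),np.uint8)
    ok=(P[:,0]>200)&(P[:,0]<800)&(P[:,1]>-300)&(P[:,1]<700)&(P[:,2]<150)&(P[:,2]>-20)
    P=P[ok];C=C[ok];o=np.argsort(P[:,2])
    for i in o: cv2.circle(I,(int(P[i,0]-200),int(700-P[i,1])),1,tuple(map(int,C[i][::-1])),-1)
    for k in range(0,1000,100): cv2.line(I,(0,k),(8,k),(255,255,255),1)
    for k in range(0,600,100): cv2.line(I,(k,0),(k,8),(255,255,255),1)
    cv2.imwrite(f"top_{n}.png",I)
a=cv2.imread("top_scene.png");b=cv2.imread("top_side.png")
cv2.imwrite("pics/top.png",cv2.resize(np.hstack([a,b]),(720,600),interpolation=cv2.INTER_AREA))
E
```

```text
bench [498. 267.   0.] [ 17 130 224] [224 174 110]
stake [612. 185.  54.] [ 38  10 204] [202 204 196]
red [ 494. -127.   49.] [  2 220 101] [101  21  14]
black [ 503. -170.   43.] [135  22  23] [22 21 23]
brass [ 512. -213.   44.] [ 19 180 153] [153 112  45]
alu [ 504. -261.   50.] [168  12 205] [205 195 199]
lamp [636. -32.  37.] [159  10 180] [180 173 178]
dish [ 637. -152.   15.] [ 21  36 164] [164 157 141]
post [ 250. -370.  524.] [ 30  11 166] [166 166 159]
scene bench z 0.0033143439828222654 1.5986739008682294 [ 300.05561209 -299.98621717   -7.74901302] [799.99732582 419.53238877   7.99776501]
side bench z 0.6844464760199003 1.888407733602165 [ 289.31989985 -299.99732395   -7.98998946] [799.94036816 425.82530339   7.98718824]
```

View pics/top.png

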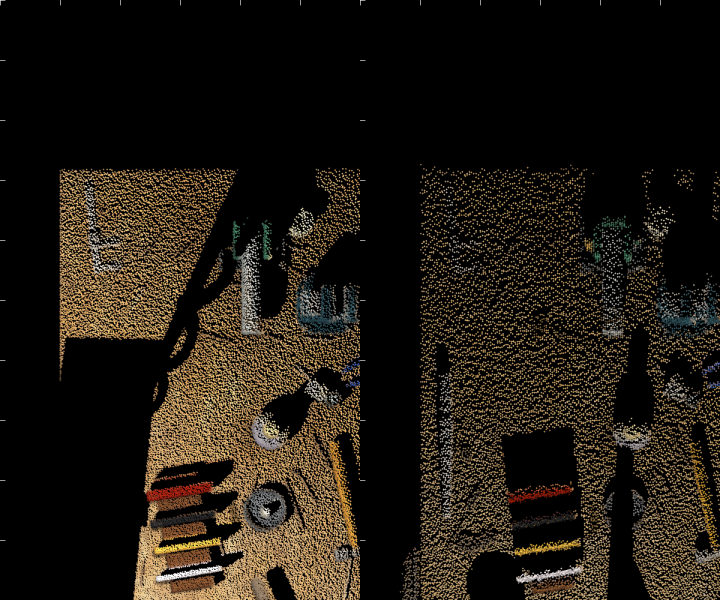

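The top map shows depth is clean. The bar lies near x≈617 with its nose at y≈142, pointing -y, and the packers run in the order red, black, brass, alu towards -y. Next come the precise fits.

```bash
cat >> h.py <<'E'
def ang(P):  # min-area rect of xy
    (c,s,a)=cv2.minAreaRect(P[:,:2].astype(np.float32)); return np.round(c,1),np.round(s,1),round(a,1)
E
python3 - <<'E'
from h import *
for n in["scene","side"]:
    f=np.load(n+".npy",allow_pickle=True).item(); P=cloud(f); 
    x,y,z=P[...,0],P[...,1],P[...,2]
    print(n)
    for nm,y0 in dict(red=-120,black=-163,brass=-210,alu=-257).items():
        yc=y0+(x-503)*.12
        m=(abs(y-yc)<16)&(x>420)&(x<590)&(z>48)&(z<60); Q=P[m]
        if len(Q)<20: print(nm,len(Q));continue
        k=np.polyfit(Q[:,0],Q[:,1],1)
        print(nm,len(Q),"top z",np.median(Q[:,2]).round(1),"x",np.percentile(Q[:,0],[1,99]).round(1),"mid",Q.mean(0).round(1),"slope deg",np.degrees(np.arctan(k[0])).round(2),ang(Q))
    m=(abs(x-617)<25)&(y>130)&(y<240)&(z>25)&(z<90); Q=P[m]
    for ya in range(136,240,8):
        S=Q[(Q[:,1]>=ya)&(Q[:,1]<ya+8)]
        if len(S)>8: print(ya,len(S),"x",np.percentile(S[:,0],[1,50,99]).round(1),"z",np.percentile(S[:,2],[1,50,95,99]).round(1), "xcrown",S[S[:,2]>np.percentile(S[:,2],90),0].mean().round(1))
    print("tip y",np.percentile(Q[:,1],[.2,1,3]).round(1))
E
```

```text
scene
red 361 top z 51.9 x [446.  553.3] mid [ 497.1 -119.9   51.7] slope deg 8.59 (array([ 500.4, -118.7]), array([111.3,  17.4]), 8.6)
black 297 top z 51.8 x [452.6 559.4] mid [ 503.4 -165.6   51.6] slope deg 9.76 (array([ 506.7, -164.1]), array([110.7,  13.1]), 9.3)
brass 275 top z 51.6 x [459.1 565.5] mid [ 509.6 -211.1   51.5] slope deg 8.73 (array([ 513.3, -210.2]), array([110.3,  11.8]), 8.4)
alu 244 top z 51.8 x [461.7 568.6] mid [ 512.9 -256.5   51.6] slope deg 9.61 (array([ 515.3, -255.7]), array([109.5,   8.5]), 10.0)
136 16 x [605.2 617.7 634.4] z [25.6 36.6 53.1 54.7] xcrown 623.6
144 119 x [603.5 619.8 640.1] z [25.4 42.  58.2 59.5] xcrown 622.0
152 38 x [603.2 610.1 631.6] z [26.  55.4 59.5 60.1] xcrown 618.0
160 38 x [603.2 606.7 632.3] z [26.7 50.  59.8 61.1] xcrown 621.8
168 32 x [603.5 613.2 633.3] z [28.1 56.  59.9 60. ] xcrown 622.8
176 36 x [603.4 606.7 630.9] z [25.7 52.7 60.1 60.7] xcrown 622.1
184 34 x [603.1 609.  632. ] z [25.9 52.8 60.3 60.7] xcrown 621.6
192 35 x [602.7 608.9 630.5] z [26.3 53.7 59.4 60.1] xcrown 621.8
200 36 x [603.4 610.9 632.6] z [28.5
[... 774 characters left out ...]
7.6   51.2] slope deg 9.36 (array([ 516.6, -256.6]), array([110. ,  13.8]), 9.9)
136 31 x [605.  624.4 636.5] z [25.5 39.9 53.6 58.8] xcrown 621.2
144 72 x [605.2 621.4 637.9] z [26.3 43.8 59.5 59.9] xcrown 620.9
152 16 x [606.1 618.5 638.2] z [49.5 57.3 60.8 60.8] xcrown 621.9
168 10 x [606.4 614.4 638.7] z [48.6 55.2 58.9 59.2] xcrown 619.2
176 11 x [606.7 622.8 632.3] z [53.3 59.1 61.1 61.2] xcrown 613.1
192 12 x [604.2 622.  636.6] z [37.8 56.9 61.8 62.3] xcrown 620.4
200 16 x [603.9 612.2 637.1] z [27.9 55.2 60.3 61.8] xcrown 624.0
216 13 x [604.6 614.8 637.4] z [42.  56.  61.2 62. ] xcrown 621.4
232 14 x [605.5 620.5 638.5] z [44.7 58.  62.3 63.7] xcrown 625.4
tip y [137.5 139.5 140.8]
```

>>> arm_command([
  [0,0,0,0,0,-0.75,1],
  [0,0,0,0,0,-0.75,1],
  [0,0,0,0,0,-0.75,1],
  [0,0,0,0,0,-0.75,1],
  [0,0,0,0,0,-0.73,1],
])

```text
t: 0.57
tool_pos: [161.9, 525.5, 224.2]
eef_rot: [[-1.0, -0.003, -0.0], [-0.003, 1.0, -0.0], [0.0, -0.0, -1.0]]
contact_force: [-0.0, -0.3, 0.1]
opening: 93.5
gripper_force: 0.0
```

>>> arm_command([
  [-0.6,-0.4,0,0,0,0,1],
  [-0.6,-0.4,0,0,0,0,1],
  [-0.6,-0.4,0,0,0,0,1],
  [-0.6,-0.4,0,0,0,0,1],
  [-0.6,-0.4,0,0,0,0,1],
])

```text
t: 0.98
tool_pos: [282.8, 444.6, 224.3]
eef_rot: [[-1.0, 0.0, -0.0], [0.0, 1.0, -0.0], [0.0, -0.0, -1.0]]
contact_force: [0.4, 0.4, 0.2]
opening: 94.0
gripper_force: 0.0
```

>>> arm_command([
  [-0.6,-0.4,0.1,0,0,0,1],
  [-0.6,-0.4,0.1,0,0,0,1],
  [-0.6,-0.4,0.1,0,0,0,1],
  [-0.6,-0.4,0.1,0,0,0,1],
  [-0.6,-0.4,0.1,0,0,0,1],
])

```text
t: 1.4
tool_pos: [402.8, 364.5, 204.1]
eef_rot: [[-1.0, 0.0, -0.0], [0.0, 1.0, -0.0], [0.0, -0.0, -1.0]]
contact_force: [-0.3, 0.3, 0.7]
opening: 94.0
gripper_force: 0.0
```

>>> arm_command([
  [-0.6,-0.4,0.2,0,0,0,1],
  [-0.6,-0.4,0.2,0,0,0,1],
  [-0.6,-0.4,0.2,0,0,0,1],
  [-0.6,-0.4,0.2,0,0,0,1],
  [0,0,0,0,0,0,1],
])

```text
t: 1.82
tool_pos: [500.3, 298.4, 170.4]
eef_rot: [[-1.0, 0.004, -0.002], [0.004, 1.0, -0.002], [0.002, -0.002, -1.0]]
contact_force: [-1.0, 0.5, -0.8]
opening: 94.0
gripper_force: 0.0
```

>>> arm_command([
  [-0.6,-0.6,0.1,0,0,0,1],
  [-0.6,-0.6,0.1,0,0,0,1],
  [-0.6,-0.6,0.1,0,0,0,1],
  [-0.6,-0.6,0.1,0,0,0,1],
  [-0.6,-0.4,0.1,0,0,0,1],
])

```text
t: 2.23
tool_pos: [618.6, 187.6, 152.2]
eef_rot: [[-1.0, 0.001, -0.0], [0.001, 1.0, -0.0], [0.0, -0.0, -1.0]]
contact_force: [-0.2, 0.7, -0.1]
opening: 93.9
gripper_force: 0.0
```

>>> arm_command([
  [0,0,0,0,0,0,1],
  [0,0,0,0,0,0,1],
])

```text
t: 2.4
tool_pos: [618.0, 188.7, 151.6]
eef_rot: [[-1.0, 0.002, -0.001], [0.002, 1.0, -0.0], [0.001, -0.0, -1.0]]
contact_force: [0.3, 0.5, -1.1]
opening: 94.0
gripper_force: 0.0
```

```bash
python3 - <<'E'
from h import *
f=cam("wrist"); np.save("w1.npy",f,allow_pickle=True); save(f,"w1.png"); P=cloud(f); x,y,z=P[...,0],P[...,1],P[...,2]
print(get_state()["tool_pos"],f["eye"])
b=(abs(z)<8); A=np.c_[x[b],y[b],np.ones(b.sum())]; k,*_=np.linalg.lstsq(A,z[b],rcond=None); print("bench plane",k,z[b].std())
zc=z-(k[0]*x+k[1]*y+k[2])
for ya in range(130,280,10):
    m=(y>=ya)&(y<ya+10)&(abs(x-621)<30)&(zc>20)&(zc<80)
    if m.sum()<30: continue
    # crown: fit parabola of z vs x for z>50
    t=m&(zc>50)
    if t.sum()<30: continue
    q=np.polyfit(x[t],zc[t],2); xc=-q[1]/2/q[0]
    print(ya,m.sum(),"edges",np.percentile(x[m],[1,99]).round(1),"crown x",xc.round(1),"z",np.polyval(q,xc).round(2),"top",np.percentile(zc[m],[90,99]).round(1))
m=(abs(x-621)<6)&(zc>30)&(zc<80);print("tip",np.percentile(y[m],[.2,1,3]))
E
```

```text
[617.41016583 189.56061001 152.00382881] [544.89318369 189.67808484 311.04955651]
bench plane [ 1.97194624e-03 -7.68660845e-04 -1.56872663e+00] 1.4176990358871129
140 175 edges [603.7 636. ] crown x 621.6 z 58.93 top [58.8 59.8]
150 535 edges [603.5 637. ] crown x 621.5 z 59.44 top [59.3 60. ]
160 545 edges [603.5 637.3] crown x 621.6 z 59.44 top [59.3 60.1]
170 543 edges [603.4 637.1] crown x 621.5 z 59.46 top [59.3 60.2]
180 536 edges [603.4 637.3] crown x 621.4 z 59.38 top [59.2 60.2]
190 532 edges [603.4 637.3] crown x 621.4 z 59.33 top [59.1 60.3]
200 533 edges [603.3 637.3] crown x 621.4 z 59.42 top [59.2 60.3]
210 547 edges [603.3 637.5] crown x 621.3 z 59.37 top [59.2 60.1]
220 542 edges [603.2 637.7] crown x 621.2 z 59.31 top [59.2 60.2]
230 550 edges [603.2 637.7] crown x 621.2 z 59.31 top [59.2 60.2]
240 545 edges [603.1 636.1] crown x 621.1 z 59.44 top [59.2 60.2]
250 535 edges [603.1 636. ] crown x 621.1 z 59.36 top [59.3 60.5]
260 548 edges [603.1 636.1] crown x 621.1 z 59.4 top [59.3 60.4]
270 842 edges [591.3 642.9] crown x 619.8 z 56.26 top [67.7 78.9]
tip [-23.24834154 -17.23910387  -6.69266811]
```

View pics/w1.png

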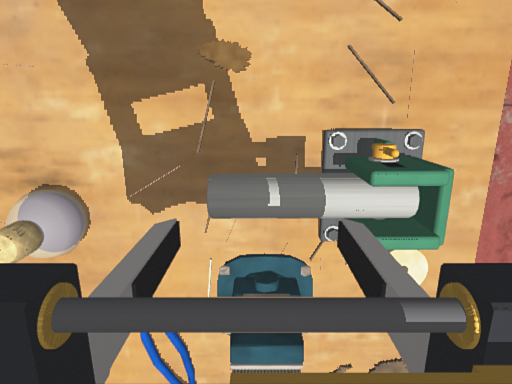

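The wrist picture shows the bar from its tip at column 208 to the post at about column 330, with a free bench on the robot's side. The crown is at 59.4, so the gap is about 21.4 mm and the pair is black 12 + alu 8 = 20. I'll go to the rack and look.

>>> arm_command([
  [0.3,-0.9,-0.2,0,0,0,1],
  [0.3,-0.9,-0.2,0,0,0,1],
  [0.3,-0.9,0,0,0,0,1],
  [0.3,-0.9,0,0,0,0,1],
  [0.3,-0.9,0,0,0,0,1],
])

```text
t: 2.87
tool_pos: [556.3, 9.4, 169.0]
eef_rot: [[-1.0, -0.002, 0.001], [-0.002, 1.0, 0.0], [-0.001, 0.0, -1.0]]
contact_force: [0.5, -0.7, -0.1]
opening: 93.8
gripper_force: 0.0
```

>>> arm_command([
  [0.3,-0.9,0,0,0,0,-0.15],
  [0.3,-0.9,0,0,0,0,-0.15],
  [0.3,-0.9,0,0,0,0,-0.15],
  [0.3,-0.9,0,0,0,0,-0.15],
  [0.1,-0.8,0,0,0,0,-0.15],
])

```text
t: 3.28
tool_pos: [504.1, -167.0, 169.1]
eef_rot: [[-1.0, -0.001, 0.0], [-0.001, 1.0, -0.0], [-0.0, -0.0, -1.0]]
contact_force: [1.2, 0.1, -0.1]
opening: 64.4
gripper_force: 0.0
```

>>> arm_command([
  [0,0,0,0,0,-0.7,-0.15],
  [0,0,0,0,0,-0.7,-0.15],
  [0,0,0,0,0,-0.65,-0.15],
  [0,0,0,0,0,0,-0.15],
  [0,0,0,0,0,0,-0.15],
])

```text
t: 3.7
tool_pos: [505.6, -165.5, 168.8]
eef_rot: [[-0.987, -0.163, 0.0], [-0.163, 0.987, -0.0], [-0.0, -0.0, -1.0]]
contact_force: [0.9, -0.1, 0.7]
opening: 40.1
gripper_force: 0.0
```

```bash
python3 - <<'E'
from h import *
f=cam("wrist"); np.save("w2.npy",f,allow_pickle=True); save(f,"w2.png"); P=cloud(f); x,y,z=P[...,0],P[...,1],P[...,2]
s=get_state();print(s["tool_pos"],s["eef_rot"],s["opening"])
for nm,y0 in dict(red=-119,black=-164,brass=-210,alu=-256).items():
    yc=y0+(x-508)*.16
    m=(abs(y-yc)<14)&(x>430)&(x<590)&(z>48)&(z<56); Q=P[m]
    if len(Q)<20: print(nm,len(Q));continue
    k=np.polyfit(Q[:,0],Q[:,1],1)
    print(nm,len(Q),"z",np.median(Q[:,2]).round(1),"mean",Q.mean(0).round(1),np.degrees(np.arctan(k[0])).round(2),ang(Q))
E
```

```text
[ 505.65898724 -165.64092665  168.69647847] [[-9.86761902e-01 -1.62175333e-01  3.31428609e-04]
 [-1.62175360e-01  9.86761952e-01 -5.54336224e-05]
 [-3.18051175e-04 -1.08449341e-04 -9.99999944e-01]] 39.84921851283514
red 1687 z 51.1 mean [ 484.8 -119.9   51.1] 9.11 (array([ 488.8, -119.1]), array([87.9, 16.4]), 8.9)
black 1595 z 51.1 mean [ 502.8 -163.7   51.1] 9.09 (array([ 506., -163.]), array([109.4,  11.7]), 9.2)
brass 1074 z 51.1 mean [ 497.9 -210.8   51.1] 8.38 (array([ 500.1, -210.7]), array([83.9, 10.4]), 8.7)
alu 1172 z 51.1 mean [ 512.1 -254.5   51. ] 9.62 (array([ 515.6, -254.3]), array([110.2,   8.9]), 9.9)
```

View pics/w2.png

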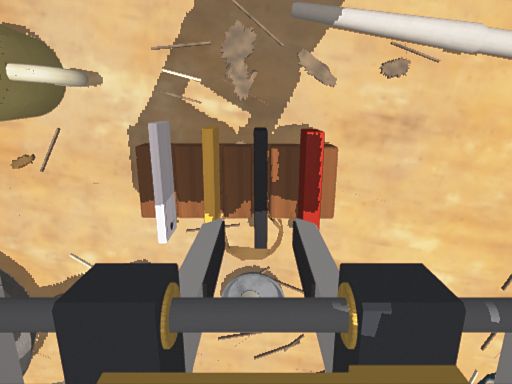

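The wrist picture shows alu (162,180), brass (211,175), black (260,185) and red (312,175) in the rack, with the jaws straddling black. Now I'll grip black.

>>> arm_command([
  [0,0.06,0.7,0,0,0,-0.15],
  [0,0,0.7,0,0,0,-0.15],
  [0,0,0.7,0,0,0,-0.15],
  [0,0,0.6,0,0,0,-0.15],
  [0,0,0.3,0,0,0,-0.15],
], grip_force=25)

```text
t: 4.17
tool_pos: [504.1, -163.2, 45.9]
eef_rot: [[-0.987, -0.162, -0.003], [-0.162, 0.987, 0.001], [0.003, 0.002, -1.0]]
contact_force: [-7.1, 5.1, 101.7]
opening: 39.9
gripper_force: 59.2
```

>>> arm_command([
  [0,0,0,0,0,0,-1],
  [0,0,0,0,0,0,-1],
  [0,0,0,0,0,0,-1],
  [0,0,0,0,0,0,-1],
  [0,0,0,0,0,0,-1],
])

```text
t: 4.58
tool_pos: [505.5, -164.1, 48.9]
eef_rot: [[-0.987, -0.163, 0.001], [-0.163, 0.987, -0.0], [-0.001, -0.0, -1.0]]
contact_force: [1.0, 0.1, 2.2]
opening: 12.2
gripper_force: 25.0
```

>>> arm_command([
  [0,0,0,0,0,0,-1],
  [0,0,0,0,0,0,-1],
  [0,0,-0.2,0,0,0,-1],
  [0,0,-0.4,0,0,0,-1],
  [0,0,-0.6,0,0,0,-1],
])

```text
t: 5.0
tool_pos: [504.2, -163.8, 95.9]
eef_rot: [[-0.987, -0.163, -0.003], [-0.163, 0.987, 0.001], [0.003, 0.002, -1.0]]
contact_force: [-0.1, 0.4, 0.2]
opening: 11.9
gripper_force: 25.0
```

>>> arm_command([
  [0,0,-0.6,0,0,0.5,-1],
  [0,0,-0.4,0,0,0.5,-1],
  [0,0,0,0,0,0.5,-1],
  [0,0,0,0,0,0.55,-1],
  [0,0.5,0,0,0,0,-1],
])

```text
t: 5.42
tool_pos: [505.2, -145.9, 137.2]
eef_rot: [[-1.0, 0.005, 0.001], [0.005, 1.0, -0.001], [-0.001, -0.001, -1.0]]
contact_force: [-0.6, 0.9, -0.5]
opening: 12.0
gripper_force: 25.0
```

>>> arm_command([
  [0,0.9,0,0,0,0,-1],
  [0,0.9,0,0,0,0,-1],
  [0,0.9,0,0,0,0,-1],
  [0,0.9,0,0,0,0,-1],
  [0,0.9,0,0,0,0,-1],
])

```text
t: 5.83
tool_pos: [504.9, 37.4, 137.0]
eef_rot: [[-1.0, 0.001, 0.0], [0.001, 1.0, -0.0], [-0.0, -0.0, -1.0]]
contact_force: [0.7, -0.4, -1.1]
opening: 12.0
gripper_force: 25.0
```

>>> arm_command([
  [0,0.9,0,0,0,0,-1],
  [0,0.9,0,0,0,0,-1],
  [0,0.6,0.3,0,0,0,-1],
  [0,0.4,0.5,0,0,0,-1],
  [0,0,0.5,0,0,0,-1],
])

```text
t: 6.25
tool_pos: [505.3, 150.6, 84.6]
eef_rot: [[-1.0, -0.002, 0.002], [-0.002, 1.0, 0.001], [-0.002, 0.001, -1.0]]
contact_force: [0.4, 0.1, -0.6]
opening: 12.1
gripper_force: 25.0
```

>>> arm_command([
  [0,0,0.5,0,0,0,-1],
  [0,0,0.3,0,0,0,-1],
  [0,0,0.15,0,0,0,-1],
  [0,0,0,0,0,0,-1],
  [0,0,0,0,0,0,-1],
])

```text
t: 6.67
tool_pos: [505.8, 147.7, 47.2]
eef_rot: [[-1.0, 0.001, 0.001], [0.001, 1.0, 0.0], [-0.001, 0.0, -1.0]]
contact_force: [0.5, -0.4, -1.6]
opening: 12.0
gripper_force: 25.0
```

>>> arm_command([
  [0,0,0.1,0,0,0,-1],
  [0,0,0.08,0,0,0,-1],
  [0,0,0.04,0,0,0,-1],
  [0,0,0,0,0,0,-1],
])

```text
t: 7.0
tool_pos: [505.3, 147.8, 37.5]
eef_rot: [[-1.0, 0.0, -0.0], [0.0, 1.0, -0.0], [0.0, -0.0, -1.0]]
contact_force: [0.0, 1.0, -0.2]
opening: 12.1
gripper_force: 25.0
```

>>> arm_command([
  [0,0,0.02,0,0,0,-1],
  [0,0,0.02,0,0,0,-1],
  [0,0,0,0,0,0,-1],
])

```text
t: 7.25
tool_pos: [505.5, 147.9, 36.9]
eef_rot: [[-1.0, 0.0, 0.0], [0.0, 1.0, 0.0], [-0.0, 0.0, -1.0]]
contact_force: [-5.4, -0.6, 10.9]
opening: 11.8
gripper_force: 25.0
```

>>> arm_command([
  [0,0,0,0,0,0,0.36],
  [0,0,0,0,0,0,0.36],
  [0,0,0,0,0,0,0.36],
  [0,0,0,0,0,0,0.36],
  [0,0,-0.02,0,0,0,0.36],
])

```text
t: 7.67
tool_pos: [505.3, 147.9, 36.7]
eef_rot: [[-1.0, 0.0, -0.0], [0.0, 1.0, -0.0], [0.0, -0.0, -1.0]]
contact_force: [0.5, -0.0, -0.3]
opening: 41.8
gripper_force: 0.0
```

>>> arm_command([
  [0,0,-0.05,0,0,0,0.36],
  [0,0,-0.1,0,0,0,0.36],
  [0,0,-0.1,0,0,0,0.36],
  [0,0.2,0,0,0,0,0.36],
  [0,0.2,0,0,0,0,0.36],
])

```text
t: 8.08
tool_pos: [505.6, 164.3, 47.3]
eef_rot: [[-1.0, 0.001, 0.001], [0.001, 1.0, 0.0], [-0.001, 0.0, -1.0]]
contact_force: [0.4, 0.2, -1.3]
opening: 63.7
gripper_force: 0.0
```

>>> arm_command([
  [0,0.15,0,0,0,0,0.36],
  [0,0.1,0,0,0,0,0.36],
  [0,0.1,0,0,0,0,0.36],
  [0,0.1,0,0,0,0,0.36],
  [0,0.1,0,0,0,0,0.36],
])

```text
t: 8.5
tool_pos: [505.3, 186.3, 46.7]
eef_rot: [[-1.0, 0.0, -0.0], [0.0, 1.0, -0.0], [0.0, -0.0, -1.0]]
contact_force: [-0.1, -0.1, -0.1]
opening: 63.8
gripper_force: 0.0
```

>>> arm_command([
  [0,0.1,0,0,0,0,0.36],
  [0,0.1,0,0,0,0,0.36],
  [0,0,-0.3,0,0,0,0.36],
  [0,0,-0.8,0,0,0,0.36],
  [0,0,-0.8,0,0,0,0.36],
])

```text
t: 8.92
tool_pos: [504.7, 193.7, 123.8]
eef_rot: [[-1.0, 0.0, -0.002], [0.0, 1.0, -0.001], [0.002, -0.001, -1.0]]
contact_force: [0.9, 0.0, 0.9]
opening: 63.9
gripper_force: 0.0
```

```bash
cat >> h.py <<'E'
def look(name,x0,x1,y0,y1,z0,z1,png=None):
    f=cam(name); P=cloud(f); x,y,z=P[...,0],P[...,1],P[...,2]; s=get_state()
    if png: save(f,png)
    b=(abs(z)<6); A=np.c_[x[b],y[b],np.ones(b.sum())]; k,*_=np.linalg.lstsq(A,z[b],rcond=None); zc=z-(k[0]*x+k[1]*y+k[2])
    m=(x>x0)&(x<x1)&(y>y0)&(y<y1)&(zc>z0)&(zc<z1)
    n,l,st,_=cv2.connectedComponentsWithStats(m.astype(np.uint8))
    print(np.round(s["tool_pos"],1))
    for i in range(1,n):
        if st[i,4]>60:
            q=l==i; print(name,st[i].tolist(),ang(P[q]),"z",np.percentile(zc[q],[10,50,90]).round(1),"rgb",np.median(f["img"][q],0))
E
python3 -c "
from h import *
look('wrist',400,590,80,260,5,40,'w3.png')
look('scene',400,590,80,260,5,40)"
```

```text
[507.4 194.5 131. ]
wrist [212, 131, 48, 122, 5570] (array([506.4, 174.7]), array([110.4,  39.9]), 0.0) z [11.  11.9 12.7] rgb [36. 36. 38.]
[507.5 194.4 128.5]
scene [178, 180, 16, 14, 118] (array([543.1, 170.5]), array([39.7, 38. ]), 4.3) z [ 9.  11.5 13.6] rgb [41. 40. 41.]
scene [149, 191, 18, 16, 180] (array([471.2, 172.8]), array([41.2, 39.8]), 89.1) z [ 8.  11.6 13.1] rgb [23.  23.5 25. ]
```

>>> arm_command([
  [-0.1,-0.9,-0.3,0,0,0,-0.15],
  [-0.1,-0.9,-0.3,0,0,0,-0.15],
  [0,-0.9,0,0,0,0,-0.15],
  [0,-0.9,0,0,0,0,-0.15],
  [0,-0.9,0,0,0,0,-0.15],
])

```text
t: 9.43
tool_pos: [513.0, 12.2, 147.3]
eef_rot: [[-1.0, 0.0, 0.0], [0.0, 1.0, -0.0], [-0.0, -0.0, -1.0]]
contact_force: [0.6, 1.3, -0.3]
opening: 40.5
gripper_force: 0.0
```

>>> arm_command([
  [0,-0.9,0,0,0,0,-0.15],
  [0,-0.9,0,0,0,0,-0.15],
  [0,-0.9,0,0,0,0,-0.15],
  [0,-0.9,0,0,0,0,-0.15],
  [0,-0.9,0,0,0,0,-0.15],
])

```text
t: 9.85
tool_pos: [512.8, -168.0, 147.2]
eef_rot: [[-1.0, 0.001, 0.0], [0.001, 1.0, -0.0], [-0.0, -0.0, -1.0]]
contact_force: [1.1, 0.3, 0.0]
opening: 40.2
gripper_force: 0.0
```

>>> arm_command([
  [0,-0.9,0,0,0,0,-0.15],
  [0,-0.9,0,0,0,0,-0.15],
  [0,-0.4,0,0,0,-0.7,-0.15],
  [0,0,0,0,0,-0.7,-0.15],
  [0,0,0,0,0,-0.7,-0.15],
])

```text
t: 10.27
tool_pos: [512.7, -255.4, 146.7]
eef_rot: [[-0.986, -0.167, -0.0], [-0.167, 0.986, 0.0], [0.0, 0.0, -1.0]]
contact_force: [0.4, 0.0, -0.2]
opening: 39.8
gripper_force: 0.0
```

```bash
python3 - <<'E'
from h import *
look('wrist',430,600,-285,-225,45,60,'w4.png')
print(get_state()["eef_rot"][0])
for n in("scene","side"):
    P=cloud(np.load(n+".npy",allow_pickle=True).item()).reshape(-1,3)
    m=(P[:,0]>380)&(P[:,0]<640)&(P[:,1]>-400)&(P[:,1]<-285)&(P[:,2]>15)&(P[:,2]<300);Q=P[m]
    print(n,len(Q),np.percentile(Q,[1,99],axis=0).round().tolist())
    m=(P[:,0]>150)&(P[:,0]<400)&(P[:,1]>-450)&(P[:,1]<-200)&(P[:,2]>60);Q=P[m]
    print(n,len(Q),np.percentile(Q,[1,99],axis=0).round().tolist() if len(Q) else 0)
E
```

```text
[ 512.8 -254.8  146.8]
wrist [254, 134, 10, 128, 1219] (array([ 515. , -254.3]), array([109.9,   7.6]), 9.5) z [50.7 51.6 52.5] rgb [190. 182. 186.]
[-9.85044030e-01 -1.72302472e-01 -3.42718612e-04]
scene 1889 [[402.0, -399.0, 16.0], [639.0, -286.0, 96.0]]
scene 19885 [[219.0, -441.0, 357.0], [277.0, -264.0, 577.0]]
side 634 [[406.0, -398.0, 18.0], [504.0, -286.0, 97.0]]
side 2393 [[220.0, -447.0, 335.0], [289.0, -266.0, 619.0]]
```

>>> arm_command([
  [-0.05,0.0,0.7,0,0,0,-0.15],
  [0,0,0.7,0,0,0,-0.15],
  [0,0,0.5,0,0,0,-0.15],
  [0,0,0.3,0,0,0,-0.15],
  [0,0,0.1,0,0,0,-0.15],
], grip_force=25)

```text
t: 10.73
tool_pos: [514.5, -253.3, 53.2]
eef_rot: [[-0.986, -0.166, -0.002], [-0.166, 0.986, 0.001], [0.002, 0.002, -1.0]]
contact_force: [0.3, 0.1, -0.3]
opening: 39.7
gripper_force: 0.0
```

>>> arm_command([
  [0,0,0.05,0,0,0,-1],
  [0,0,0,0,0,0,-1],
  [0,0,0,0,0,0,-1],
  [0,0,0,0,0,0,-1],
  [0,0,0,0,0,0,-1],
])

```text
t: 11.15
tool_pos: [515.5, -254.0, 53.7]
eef_rot: [[-0.986, -0.167, 0.001], [-0.167, 0.986, -0.001], [-0.001, -0.001, -1.0]]
contact_force: [-0.0, -0.8, 0.6]
opening: 10.1
gripper_force: 0.4
```

>>> arm_command([
  [0,0,0,0,0,0,-1],
  [0,0,0,0,0,0,-1],
  [0,0,0,0,0,0,-1],
])

```text
t: 11.4
tool_pos: [515.4, -254.0, 53.5]
eef_rot: [[-0.986, -0.167, 0.001], [-0.167, 0.986, -0.001], [-0.001, -0.001, -1.0]]
contact_force: [-0.7, 0.4, 6.0]
opening: 7.6
gripper_force: 25.0
```

>>> arm_command([
  [0,0,-0.3,0,0,0,-1],
  [0,0,-0.7,0,0,0,-1],
  [0,0,-0.7,0,0,0.4,-1],
  [0,0,-0.6,0,0,0.6,-1],
  [0,0,-0.1,0,0,0.6,-1],
])

```text
t: 11.82
tool_pos: [516.4, -254.5, 154.0]
eef_rot: [[-0.999, -0.037, 0.005], [-0.037, 0.999, -0.003], [-0.005, -0.003, -1.0]]
contact_force: [1.0, -1.1, -0.4]
opening: 7.6
gripper_force: 25.0
```

>>> arm_command([
  [0,0,0,0,0,0.52,-1],
  [0,0.5,0,0,0,0,-1],
  [0,0.9,0,0,0,0,-1],
  [0,0.9,0,0,0,0,-1],
  [0,0.9,0,0,0,0,-1],
])

```text
t: 12.23
tool_pos: [515.0, -124.5, 149.5]
eef_rot: [[-1.0, 0.003, 0.0], [0.003, 1.0, 0.0], [-0.0, 0.0, -1.0]]
contact_force: [0.5, 0.0, -0.7]
opening: 7.4
gripper_force: 25.0
```

>>> arm_command([
  [0,0.9,0,0,0,0,-1],
  [0,0.9,0,0,0,0,-1],
  [0,0.9,0,0,0,0,-1],
  [0,0.9,0,0,0,0,-1],
  [0.2,0.7,0.2,0,0,0,-1],
])

```text
t: 12.65
tool_pos: [508.6, 48.6, 142.7]
eef_rot: [[-1.0, 0.001, 0.003], [0.001, 1.0, 0.0], [-0.003, 0.0, -1.0]]
contact_force: [1.2, 0.4, -1.4]
opening: 7.8
gripper_force: 25.0
```

>>> arm_command([
  [0,0.3,0.6,0,0,0,-1],
  [0,0,0.6,0,0,0,-1],
  [0,0,0.6,0,0,0,-1],
  [0,0,0.3,0,0,0,-1],
  [0,0,0.1,0,0,0,-1],
])

```text
t: 13.07
tool_pos: [506.8, 58.3, 51.4]
eef_rot: [[-1.0, 0.002, -0.003], [0.002, 1.0, -0.0], [0.003, -0.0, -1.0]]
contact_force: [-0.7, 0.2, -1.4]
opening: 7.7
gripper_force: 25.0
```

>>> arm_command([
  [0,0,0,0,0,0,-1],
  [0,0,0,0,0,0,-1],
])

```text
t: 13.23
tool_pos: [508.3, 58.1, 53.9]
eef_rot: [[-1.0, 0.002, 0.001], [0.002, 1.0, 0.0], [-0.001, 0.0, -1.0]]
contact_force: [0.1, -0.4, -0.2]
opening: 7.9
gripper_force: 25.0
```

Contact is expected near 41.5.

>>> arm_command([
  [0,0,0.12,0,0,0,-1],
  [0,0,0.1,0,0,0,-1],
  [0,0,0.06,0,0,0,-1],
  [0,0,0.02,0,0,0,-1],
  [0,0,0,0,0,0,-1],
])

```text
t: 13.65
tool_pos: [507.9, 58.1, 41.5]
eef_rot: [[-1.0, 0.002, 0.0], [0.002, 1.0, -0.0], [-0.0, -0.0, -1.0]]
contact_force: [-3.9, -0.1, 7.9]
opening: 7.8
gripper_force: 25.0
```

>>> arm_command([
  [0,0,0.02,0,0,0,-1],
  [0,0,0,0,0,0,-1],
])

```text
t: 13.82
tool_pos: [507.9, 58.2, 41.4]
eef_rot: [[-1.0, 0.002, 0.0], [0.002, 1.0, -0.0], [-0.0, -0.0, -1.0]]
contact_force: [-9.7, -0.9, 20.4]
opening: 8.1
gripper_force: 25.0
```

>>> arm_command([
  [0,0,0,0,0,0,0.36],
  [0,0,0,0,0,0,0.36],
  [0,0,0,0,0,0,0.36],
  [0,0,0,0,0,0,0.36],
  [0,0,-0.02,0,0,0,0.36],
])

```text
t: 14.23
tool_pos: [507.7, 58.2, 40.6]
eef_rot: [[-1.0, 0.002, -0.0], [0.002, 1.0, -0.0], [0.0, -0.0, -1.0]]
contact_force: [0.6, 0.5, -0.4]
opening: 37.6
gripper_force: 0.0
```

>>> arm_command([
  [0,0,-0.05,0,0,0,0.36],
  [0,0,-0.05,0,0,0,0.36],
  [0,0,-0.05,0,0,0,0.36],
  [0,0.2,0,0,0,0,0.36],
  [0,0.2,0,0,0,0,0.36],
])

```text
t: 14.65
tool_pos: [508.0, 74.7, 47.1]
eef_rot: [[-1.0, 0.003, 0.0], [0.003, 1.0, 0.0], [-0.0, 0.0, -1.0]]
contact_force: [0.8, -0.3, 0.3]
opening: 63.4
gripper_force: 0.0
```

>>> arm_command([
  [0,0.15,0,0,0,0,0.36],
  [0,0.1,0,0,0,0,0.36],
  [0,0.1,0,0,0,0,0.36],
  [0,0.1,0,0,0,0,0.36],
  [0,0.1,0,0,0,0,0.36],
])

```text
t: 15.07
tool_pos: [507.8, 96.6, 46.8]
eef_rot: [[-1.0, 0.002, -0.0], [0.002, 1.0, -0.0], [0.0, -0.0, -1.0]]
contact_force: [0.1, -0.1, 0.1]
opening: 63.9
gripper_force: 0.0
```

>>> arm_command([
  [0,0.1,0,0,0,0,0.36],
  [0,0.1,0,0,0,0,0.36],
  [0,0,-0.3,0,0,0,0.36],
  [0,0,-0.8,0,0,0,0.36],
  [0,0,-0.8,0,0,0,0.36],
])

```text
t: 15.48
tool_pos: [507.1, 104.3, 122.9]
eef_rot: [[-1.0, 0.002, -0.003], [0.002, 1.0, -0.0], [0.003, -0.0, -1.0]]
contact_force: [0.8, -0.1, 0.3]
opening: 63.9
gripper_force: 0.0
```

```bash
python3 -c "
from h import *
look('wrist',400,590,20,260,4,40,'w5.png')"
```

```text
[509.9 104.7 129.9]
wrist [293, 128, 74, 123, 4980] (array([506. , 165.3]), array([109.8,  59.6]), 0.1) z [10.5 11.7 12.6] rgb [63. 62. 64.]
wrist [210, 130, 47, 120, 5349] (array([507.2,  83. ]), array([ 39.5, 109.3]), 89.9) z [7.  7.8 8.7] rgb [162. 154. 158.]
wrist [412, 251, 17, 12, 159] (array([570.5, 255. ]), array([ 9.7, 12. ]), 89.5) z [ 5.4  8.8 11.8] rgb [83. 81. 80.]
```

>>> arm_command([
  [0.07,-0.56,0.3,0,0,0,0.36],
  [0,0,0.7,0,0,0,0.36],
  [0,0,0.7,0,0,0,0.36],
  [0,0,0.5,0,0,0,0.36],
  [0,0,0.25,0,0,0,0.36],
])

```text
t: 15.95
tool_pos: [503.9, 81.7, 22.4]
eef_rot: [[-1.0, 0.002, -0.003], [0.002, 1.0, -0.0], [0.003, -0.0, -1.0]]
contact_force: [-0.0, 0.1, -0.1]
opening: 63.6
gripper_force: 0.0
```

>>> arm_command([
  [0,0,0.1,0,0,0,0.36],
  [0,0,0,0,0,0,0.36],
  [0,0,0,0,0,0,0.36],
])

```text
t: 16.2
tool_pos: [505.6, 81.9, 21.8]
eef_rot: [[-1.0, 0.002, 0.001], [0.002, 1.0, 0.0], [-0.001, 0.0, -1.0]]
contact_force: [0.6, -0.6, -0.4]
opening: 63.9
gripper_force: 0.0
```

>>> arm_command([
  [0,0,0,0,0,0,-1],
  [0,0,0,0,0,0,-1],
  [0,0,0,0,0,0,-1],
  [0,0,0,0,0,0,-1],
  [0,0,0,0,0,0,-1],
], grip_force=30)

```text
t: 16.62
tool_pos: [505.3, 81.9, 21.3]
eef_rot: [[-1.0, 0.002, 0.001], [0.002, 1.0, 0.0], [-0.001, 0.0, -1.0]]
contact_force: [-0.7, -0.2, 5.4]
opening: 39.6
gripper_force: 30.0
```

>>> arm_command([
  [0,0,0,0,0,0,-1],
  [0,0,-0.2,0,0,0,-1],
  [0,0,-0.6,0,0,0,-1],
  [0,0,-0.3,0,0,0,-1],
  [0.02,0.3,0,0,0,0,-1],
])

```text
t: 17.03
tool_pos: [505.6, 93.1, 67.5]
eef_rot: [[-1.0, 0.003, 0.004], [0.003, 1.0, 0.0], [-0.004, 0.0, -1.0]]
contact_force: [0.8, 0.6, -1.0]
opening: 39.4
gripper_force: 30.0
```

>>> arm_command([
  [0,0.7,0,0,0,0,-1],
  [0,0.7,0,0,0,0,-1],
  [0,0.5,0,0,0,0,-1],
  [0,0.1,0,0,0,0,-1],
  [0,0,0.3,0,0,0,-1],
])

```text
t: 17.45
tool_pos: [504.8, 175.5, 53.5]
eef_rot: [[-1.0, -0.0, 0.002], [-0.0, 1.0, 0.001], [-0.002, 0.001, -1.0]]
contact_force: [0.7, -0.2, -0.3]
opening: 39.3
gripper_force: 30.0
```

>>> arm_command([
  [0,0,0.2,0,0,0,-1],
  [0,0,0.1,0,0,0,-1],
  [0,0,0,0,0,0,-1],
  [0,0,0,0,0,0,-1],
])

```text
t: 17.78
tool_pos: [504.3, 173.0, 40.4]
eef_rot: [[-1.0, 0.003, -0.001], [0.003, 1.0, -0.0], [0.001, -0.0, -1.0]]
contact_force: [-0.1, 0.2, -0.9]
opening: 39.6
gripper_force: 30.0
```

>>> arm_command([
  [0,0.02,0.08,0,0,0,-1],
  [0,0,0.06,0,0,0,-1],
  [0,0,0.02,0,0,0,-1],
  [0,0,0.01,0,0,0,-1],
  [0,0,0,0,0,0,-1],
])

```text
t: 18.2
tool_pos: [504.4, 174.6, 34.0]
eef_rot: [[-1.0, 0.002, 0.0], [0.002, 1.0, -0.0], [-0.0, -0.0, -1.0]]
contact_force: [0.7, -0.2, -0.6]
opening: 39.5
gripper_force: 30.0
```

>>> arm_command([
  [0,0,0.02,0,0,0,-1],
  [0,0,0,0,0,0,-1],
])

```text
t: 18.37
tool_pos: [504.5, 174.6, 33.3]
eef_rot: [[-1.0, 0.002, 0.0], [0.002, 1.0, 0.0], [-0.0, 0.0, -1.0]]
contact_force: [0.5, -0.5, -0.1]
opening: 39.5
gripper_force: 30.0
```

>>> arm_command([
  [0,0,0.02,0,0,0,-1],
  [0,0,0,0,0,0,0.36],
  [0,0,0,0,0,0,0.36],
  [0,0,0,0,0,0,0.36],
  [0,0,0,0,0,0,0.36],
])

```text
t: 18.78
tool_pos: [504.4, 174.6, 32.4]
eef_rot: [[-1.0, 0.002, 0.0], [0.002, 1.0, 0.0], [-0.0, 0.0, -1.0]]
contact_force: [0.2, -0.5, -0.0]
opening: 61.8
gripper_force: 0.0
```

>>> arm_command([
  [0,0,-0.3,0,0,0,0.36],
  [0,0,-0.7,0,0,0,0.36],
  [-0.4,0,-0.9,0,0,0,0.36],
  [-0.7,0,-0.7,0,0,0,0.36],
  [-0.7,0,-0.2,0,0,0,0.36],
])

```text
t: 19.2
tool_pos: [578.6, 175.0, 151.0]
eef_rot: [[-1.0, 0.001, 0.007], [0.001, 1.0, 0.002], [-0.007, 0.002, -1.0]]
contact_force: [0.4, 0.3, 0.9]
opening: 63.9
gripper_force: 0.0
```

>>> arm_command([
  [-0.2,0,0,0,0,0,0.36],
  [0,0,0,0,0,0,0.36],
  [0,0,0,0,0,0,0.36],
])

```text
t: 19.45
tool_pos: [583.4, 174.3, 143.5]
eef_rot: [[-1.0, 0.002, -0.002], [0.002, 1.0, -0.0], [0.002, -0.0, -1.0]]
contact_force: [0.4, -1.0, -0.7]
opening: 64.0
gripper_force: 0.0
```

```bash
python3 - <<'E'
from h import *
look('wrist',400,585,110,235,15,40,'w6.png')
look('wrist',400,585,110,235,5,15)
f=cam('wrist');P=cloud(f);x,y,z=P[...,0],P[...,1],P[...,2]
m=(abs(x-621)<10)&(y>120)&(y<200)&(z>54)&(z<66);Q=P[m]
print("tip",np.percentile(Q[:,1],[.2,1,3]).round(1))
for a in (10,14): 
    m=(abs(x-621)<a)&(y>120)&(y<200)&(z>40)&(z<66); print(a,np.sort(y[m])[:8].round(1))
m=(y>160)&(y<240)&(abs(x-621)<25)&(z>25)&(z<80); print("edges",np.percentile(x[m],[1,99]).round(1))
t=m&(z>50);q=np.polyfit(x[t],z[t],2);print(-q[1]/2/q[0],np.polyval(q,-q[1]/2/q[0]))
m=(y>250)&(y<360)&(abs(x-621)<70)&(z>70)&(z<95);print("post",ang(P[m]) if m.sum()>50 else m.sum())
# post base plate front edge
for a in(-48,48):
    m=(abs(x-621-a)<6)&(y>225)&(y<300)&(z>7)&(z<14); print("plate front",np.percentile(y[m],[1,5]) if m.sum()>20 else m.sum())
E
```

```text
[583.1 174.4 143.4]
wrist [235, 33, 49, 134, 6257] (array([506.8, 175.2]), array([ 40. , 109.8]), 90.0) z [18.9 19.9 20.8] rgb [247. 246. 247.]
[583.1 174.5 143.6]
tip [146.3 146.5 148.1]
10 [146.  146.2 146.2 146.3 146.3 146.3 146.3 146.4]
14 [145.9 145.9 146.  146.1 146.2 146.2 146.3 146.3]
edges [603.1 636.1]
621.4925311158627 58.863722860987764
post (array([618.2, 303.4]), array([58.7, 66.2]), 0.4)
plate front [251.34396881 253.01732416]
plate front 0
```

View pics/w6.png

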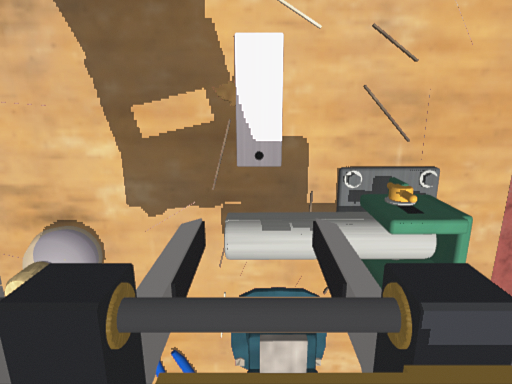

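The wrist picture shows the alu packer exactly on the black one, with corners at about (236,33)–(283,166). The bar's nose tip is at about column 223 and the post at (400,200). I'll grip the stack at its robot-side end.

>>> arm_command([
  [0.5,0,0,0,0,0,0.36],
  [0.7,0,0,0,0,0,0.36],
  [0.7,0,0.3,0,0,0,0.36],
  [0.7,0,0.6,0,0,0,0.36],
  [0.35,0,0.7,0,0,0,0.36],
])

```text
t: 20.02
tool_pos: [463.7, 174.8, 80.7]
eef_rot: [[-1.0, 0.001, 0.001], [0.001, 1.0, 0.0], [-0.001, 0.0, -1.0]]
contact_force: [0.2, 0.4, 0.0]
opening: 63.7
gripper_force: 0.0
```

>>> arm_command([
  [0,0,0.6,0,0,0,0.36],
  [0,0,0.4,0,0,0,0.36],
  [0,0,0.2,0,0,0,0.36],
  [0,0,0.1,0,0,0,0.36],
  [0,0,0,0,0,0,0.36],
])

```text
t: 20.43
tool_pos: [466.1, 174.7, 28.2]
eef_rot: [[-1.0, 0.002, -0.001], [0.002, 1.0, -0.0], [0.001, -0.0, -1.0]]
contact_force: [-0.2, 1.0, -0.1]
opening: 63.6
gripper_force: 0.0
```

>>> arm_command([
  [0,0,0,0,0,0,0.36],
  [0,0,0,0,0,0,0.36],
])

```text
t: 20.6
tool_pos: [466.9, 174.8, 29.4]
eef_rot: [[-1.0, 0.002, 0.001], [0.002, 1.0, 0.0], [-0.001, 0.0, -1.0]]
contact_force: [-0.6, 0.2, 0.9]
opening: 63.8
gripper_force: 0.0
```

>>> arm_command([
  [0.03,0,0.1,0,0,0,0.36],
  [0,0,0.07,0,0,0,0.36],
  [0,0,0.03,0,0,0,0.36],
  [0,0,0,0,0,0,0.36],
  [0,0,0,0,0,0,-1],
], grip_force=30)

```text
t: 21.02
tool_pos: [465.2, 174.7, 20.4]
eef_rot: [[-1.0, 0.002, -0.0], [0.002, 1.0, -0.0], [0.0, -0.0, -1.0]]
contact_force: [0.6, 0.0, -0.3]
opening: 60.3
gripper_force: 0.0
```

>>> arm_command([
  [0,0,0,0,0,0,-1],
  [0,0,0,0,0,0,-1],
  [0,0,0,0,0,0,-1],
  [0,0,0,0,0,0,-1],
  [0,0,0,0,0,0,-1],
])

```text
t: 21.43
tool_pos: [465.3, 174.7, 20.5]
eef_rot: [[-1.0, 0.002, 0.0], [0.002, 1.0, 0.0], [-0.0, 0.0, -1.0]]
contact_force: [-0.1, -0.8, 1.4]
opening: 39.7
gripper_force: 30.0
```

>>> arm_command([
  [0,0,0,0,0,0,-1],
  [-0.05,0,0,0,0,0,-1],
  [-0.1,0.01,0,0,0,0,-1],
  [-0.1,0.01,0,0,0,0,-1],
  [-0.1,0,0,0,0,0,-1],
])

```text
t: 21.85
tool_pos: [479.2, 175.5, 20.5]
eef_rot: [[-1.0, 0.002, -0.001], [0.002, 1.0, -0.0], [0.001, -0.0, -1.0]]
contact_force: [-5.8, 0.4, 6.4]
opening: 39.9
gripper_force: 30.0
```

>>> arm_command([
  [-0.1,0,0,0,0,0,-1],
  [-0.1,0,0,0,0,0,-1],
  [-0.1,0,0,0,0,0,-1],
  [-0.1,0,0,0,0,0,-1],
  [-0.1,0,0,0,0,0,-1],
])

```text
t: 22.27
tool_pos: [499.2, 175.5, 20.5]
eef_rot: [[-1.0, 0.002, -0.001], [0.002, 1.0, -0.0], [0.001, -0.0, -1.0]]
contact_force: [-5.7, 0.1, 6.8]
opening: 39.9
gripper_force: 30.0
```

>>> arm_command([
  [-0.06,0,0,0,0,0,-1],
  [-0.06,0,0,0,0,0,-1],
  [-0.06,0,0,0,0,0,-1],
  [-0.06,0,0,0,0,0,-1],
  [-0.06,0,0,0,0,0,-1],
])

```text
t: 22.68
tool_pos: [511.1, 175.4, 20.5]
eef_rot: [[-1.0, 0.002, -0.001], [0.002, 1.0, -0.0], [0.001, -0.0, -1.0]]
contact_force: [-6.1, -0.2, 6.8]
opening: 39.8
gripper_force: 30.0
```

>>> arm_command([
  [-0.08,0,0,0,0,0,-1],
  [-0.1,0,0,0,0,0,-1],
  [-0.1,0,0,0,0,0,-1],
  [-0.1,0,0,0,0,0,-1],
  [-0.1,0,0,0,0,0,-1],
])

```text
t: 23.1
tool_pos: [530.4, 175.4, 20.5]
eef_rot: [[-1.0, 0.002, -0.001], [0.002, 1.0, -0.0], [0.001, -0.0, -1.0]]
contact_force: [-6.1, -0.3, 6.5]
opening: 39.5
gripper_force: 30.0
```

>>> arm_command([
  [-0.1,0,0,0,0,0,-1],
  [-0.1,0,0,0,0,0,-1],
  [-0.1,0,0,0,0,0,-1],
  [-0.1,0,0,0,0,0,-1],
  [-0.1,0,0,0,0,0,-1],
])

```text
t: 23.52
tool_pos: [550.4, 175.4, 20.5]
eef_rot: [[-1.0, 0.002, -0.001], [0.002, 1.0, -0.0], [0.001, -0.0, -1.0]]
contact_force: [-6.8, 0.3, 7.0]
opening: 39.5
gripper_force: 30.0
```

>>> arm_command([
  [-0.1,0,0,0,0,0,-1],
  [-0.1,0,0,0,0,0,-1],
  [-0.1,0,0,0,0,0,-1],
  [-0.1,0,0,0,0,0,-1],
  [-0.1,0,0,0,0,0,-1],
])

```text
t: 23.93
tool_pos: [570.4, 175.3, 20.5]
eef_rot: [[-1.0, 0.002, -0.001], [0.002, 1.0, -0.0], [0.001, -0.0, -1.0]]
contact_force: [-5.4, 0.3, 5.9]
opening: 39.8
gripper_force: 30.0
```

>>> arm_command([
  [-0.1,0.01,0,0,0,0,-1],
  [-0.1,0,0,0,0,0,-1],
  [-0.05,0,0,0,0,0,-1],
  [0,0,0,0,0,0,-1],
  [0,0,0,0,0,0,-1],
])

```text
t: 24.35
tool_pos: [580.8, 175.7, 20.6]
eef_rot: [[-1.0, 0.002, 0.001], [0.002, 1.0, 0.0], [-0.001, 0.0, -1.0]]
contact_force: [-0.1, 0.8, 3.5]
opening: 39.7
gripper_force: 30.0
```

>>> arm_command([
  [0,0,0,0,0,0,0.36],
  [0,0,0,0,0,0,0.36],
  [0,0,0,0,0,0,0.36],
  [0,0,0,0,0,0,0.36],
  [0,0,0,0,0,0,0.36],
])

```text
t: 24.77
tool_pos: [580.4, 175.6, 20.4]
eef_rot: [[-1.0, 0.002, -0.0], [0.002, 1.0, -0.0], [0.0, -0.0, -1.0]]
contact_force: [-0.0, 0.5, -0.7]
opening: 63.7
gripper_force: 0.0
```

>>> arm_command([
  [0,0,-0.2,0,0,0,0.36],
  [0,0,-0.6,0,0,0,0.36],
  [0,0,-0.9,0,0,0,0.36],
  [0,0,-0.9,0,0,0,-0.5],
  [0,0,-0.6,0,0,0,-1],
])

```text
t: 25.18
tool_pos: [581.0, 175.8, 152.6]
eef_rot: [[-1.0, 0.002, 0.003], [0.002, 1.0, 0.001], [-0.003, 0.001, -1.0]]
contact_force: [1.0, 0.6, 0.8]
opening: 53.9
gripper_force: 0.0
```

>>> arm_command([
  [0,0,0,0,0,0,-1],
  [0,0,0,0,0,0,-1],
  [0,0,0,0,0,0,-1],
])

```text
t: 25.43
tool_pos: [580.0, 175.6, 147.8]
eef_rot: [[-1.0, 0.002, -0.001], [0.002, 1.0, -0.0], [0.001, -0.0, -1.0]]
contact_force: [-0.0, 0.4, -0.1]
opening: 33.9
gripper_force: 0.0
```

```bash
python3 - <<'E'
from h import *
look('wrist',540,603,120,230,15,30,'w7.png')
look('wrist',636,700,120,230,15,30)
f=cam('wrist');P=cloud(f);x,y,z=P[...,0],P[...,1],P[...,2]
m=(abs(x-621)<10)&(y>120)&(y<200)&(z>54)&(z<66);print("tip",np.percentile(y[m],[.2,1]).round(1))
m=(y>160)&(y<240)&(abs(x-621)<25)&(z>25)&(z<80);t=m&(z>50);q=np.polyfit(x[t],z[t],2);print(-q[1]/2/q[0],np.percentile(x[m],[1,99]))
m=(abs(x-595)<50)&(y>150)&(y<200)&(z>16)&(z<24);print("end x",np.percentile(x[m],[1,99]))
E
```

```text
[579.9 175.5 147.3]
wrist [237, 174, 44, 40, 1628] (array([585. , 176.2]), array([36., 40.]), 0.3) z [18.8 19.8 20.7] rgb [168. 160. 164.]
[579.9 175.5 147.1]
wrist [239, 262, 41, 22, 886] (array([665.4, 176.4]), array([39.7, 24.7]), 89.3) z [19.1 19.9 20.8] rgb [247. 246. 247.]
tip [157.  157.9]
621.5106789635688 [603.10656559 637.01184663]
end x [567.62484654 604.11725438]
```

View pics/w7.png

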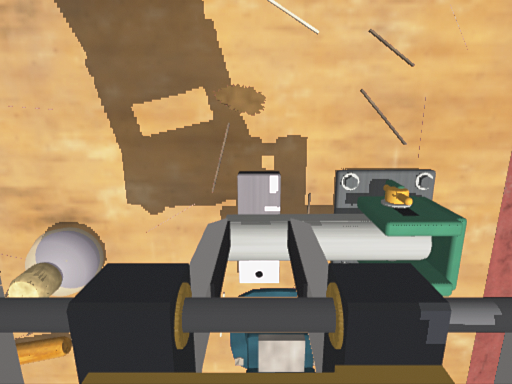

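The wrist picture shows the pack crosswise under the bar, with its near end at (259,190) and its far end at (259,270). It is centred within about 1 mm. Now I'll press.

>>> arm_command([
  [-0.3,-0.1,0,0,0,0,-1],
  [-0.4,-0.1,0,0,0,0,-1],
  [-0.24,0,0,0,0,0,-1],
  [-0.1,0,0.3,0,0,0,-1],
  [0,0,0.5,0,0,0,-1],
])

```text
t: 26.0
tool_pos: [623.0, 167.6, 116.3]
eef_rot: [[-1.0, 0.002, 0.002], [0.002, 1.0, 0.0], [-0.002, 0.0, -1.0]]
contact_force: [0.4, -0.3, -0.4]
opening: 0.4
gripper_force: 0.0
```

>>> arm_command([
  [0,0,0.4,0,0,0,-1],
  [0,0,0.2,0,0,0,-1],
  [0,0,0.08,0,0,0,-1],
  [0,0,0,0,0,0,-1],
  [0,0,0,0,0,0,-1],
])

```text
t: 26.42
tool_pos: [622.2, 167.7, 89.7]
eef_rot: [[-1.0, 0.002, 0.001], [0.002, 1.0, 0.0], [-0.001, 0.0, -1.0]]
contact_force: [0.1, -0.7, 0.3]
opening: 0.2
gripper_force: 0.0
```

>>> arm_command([
  [0,0,0.1,0,0,0,-1],
  [0,0,0.08,0,0,0,-1],
  [0,0,0.05,0,0,0,-1],
  [0,0,0.02,0,0,0,-1],
  [0,0,0,0,0,0,-1],
])

```text
t: 26.83
tool_pos: [621.9, 167.6, 79.1]
eef_rot: [[-1.0, 0.002, -0.0], [0.002, 1.0, -0.0], [0.0, -0.0, -1.0]]
contact_force: [-0.1, -0.3, 0.3]
opening: 0.7
gripper_force: 0.0
```

>>> arm_command([
  [0,0,0.02,0,0,0,-1],
  [0,0,0,0,0,0,-1],
])

```text
t: 27.0
tool_pos: [622.1, 167.6, 78.5]
eef_rot: [[-1.0, 0.002, 0.0], [0.002, 1.0, 0.0], [-0.0, 0.0, -1.0]]
contact_force: [0.8, -0.8, 0.2]
opening: 0.6
gripper_force: 0.3
```

>>> arm_command([
  [0,0,0.02,0,0,0,-1],
  [0,0,0,0,0,0,-1],
])

```text
t: 27.17
tool_pos: [622.2, 167.5, 78.0]
eef_rot: [[-1.0, 0.002, 0.001], [0.002, 1.0, 0.0], [-0.001, 0.0, -1.0]]
contact_force: [-0.1, 0.1, 4.7]
opening: 0.5
gripper_force: 1.8
```

>>> arm_command([
  [0,0,0.02,0,0,0,-1],
  [0,0,0,0,0,0,-1],
])

```text
t: 27.33
tool_pos: [622.3, 167.5, 77.3]
eef_rot: [[-1.0, 0.002, 0.001], [0.002, 1.0, -0.0], [-0.001, -0.0, -1.0]]
contact_force: [-1.2, -1.6, 5.4]
opening: 0.4
gripper_force: 2.8
```

>>> arm_command([
  [0,0,0.02,0,0,0,-1],
  [0,0,0,0,0,0,-1],
])

```text
t: 27.5
tool_pos: [622.4, 167.5, 77.2]
eef_rot: [[-1.0, 0.002, 0.001], [0.002, 1.0, -0.0], [-0.001, 0.0, -1.0]]
contact_force: [-2.1, -1.5, 10.0]
opening: 0.5
gripper_force: 5.0
```

>>> arm_command([
  [0,0,0.02,0,0,0,-1],
  [0,0,0,0,0,0,-1],
])

```text
t: 27.67
tool_pos: [622.5, 167.5, 77.0]
eef_rot: [[-1.0, 0.002, 0.002], [0.002, 1.0, 0.0], [-0.002, 0.0, -1.0]]
contact_force: [-4.4, -2.8, 15.4]
opening: 0.4
gripper_force: 7.8
```

>>> arm_command([
  [0,0,0.02,0,0,0,-1],
  [0,0,0.02,0,0,0,-1],
  [0,0,0,0,0,0,-1],
  [0,0,0,0,0,0,-1],
  [0,0,0,0,0,0,-1],
])

```text
t: 28.08
tool_pos: [622.7, 167.5, 76.8]
eef_rot: [[-1.0, 0.002, 0.003], [0.002, 1.0, 0.0], [-0.003, 0.0, -1.0]]
contact_force: [-10.1, -4.6, 27.4]
opening: 0.7
gripper_force: 13.8
```

>>> arm_command([
  [0,0,-0.06,0,0,0,-1],
  [0,0,-0.06,0,0,0,-1],
  [0,0,-0.06,0,0,0,-1],
  [0,0,-0.2,0,0,0,-1],
  [0,0,-0.6,0,0,0,-1],
])

```text
t: 28.5
tool_pos: [620.5, 167.3, 110.1]
eef_rot: [[-1.0, 0.002, -0.006], [0.002, 1.0, -0.001], [0.006, -0.001, -1.0]]
contact_force: [-0.3, -0.9, -0.9]
opening: 0.3
gripper_force: 0.0
```

>>> arm_command([
  [0,0,-0.7,0,0,0,-1],
  [0,0,-0.7,0,0,0,-1],
  [0.4,0,0,0,0,0,-1],
  [0.6,0,0,0,0,0,-1],
  [0,0,0,0,0,0,-1],
])

```text
t: 28.92
tool_pos: [579.5, 167.9, 169.3]
eef_rot: [[-1.0, 0.001, -0.001], [0.001, 1.0, -0.0], [0.001, -0.0, -1.0]]
contact_force: [0.3, -0.3, 0.2]
opening: 0.6
gripper_force: 0.0
```

>>> arm_command([
  [0,0,0,0,0,0,-1],
  [0,0,0,0,0,0,-1],
])

```text
t: 29.08
tool_pos: [582.4, 167.7, 169.2]
eef_rot: [[-1.0, 0.002, 0.0], [0.002, 1.0, 0.0], [-0.0, 0.0, -1.0]]
contact_force: [-0.4, 0.4, 0.2]
opening: -0.1
gripper_force: 0.0
```

```bash
python3 - <<'E'
from h import *
look('wrist',540,603,120,230,15,30)
look('wrist',636,700,120,230,15,30)
a=np.load("scene.npy",allow_pickle=True).item()["img"].astype(int); f=cam("scene"); save(f,"end.png")
d=abs(f["img"].astype(int)-a).sum(2)
for n,(u0,u1,v0,v1) in dict(lamp=(250,278,178,215),dish=(284,318,220,246),hammer=(293,376,183,230)).items(): print(n,(d[v0:v1,u0:u1]>60).sum())
E
```

```text
[582.6 167.7 169. ]
wrist [247, 167, 40, 37, 1422] (array([585.1, 176.3]), array([35.8, 39.2]), 0.0) z [19.  19.9 20.8] rgb [163. 155. 159.]
[582.6 167.6 168.8]
lamp 0
dish 0
hammer 0
```

View pics/end.png

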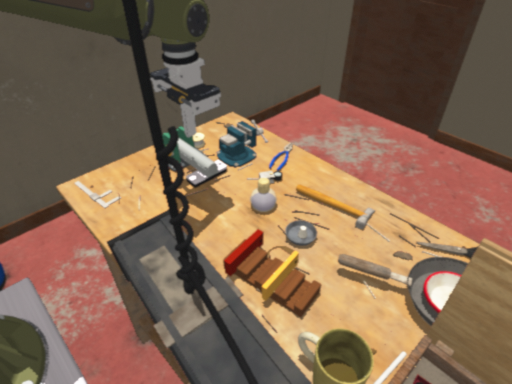

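The final picture shows the pack under the nose at (207,175), red and brass still in the rack, and the lamp, dish and hammer unchanged.

```bash
python3 -c "
from rig import *
print(sign_off())"
```

```text
the job is handed in; nothing more can be done
None
```

The black (12 mm) and aluminium (8 mm) packers lie flat and centred to about 1 mm under the nose, filling 20 mm of the roughly 21.4 mm gap; the nose was pressed onto them at about 27 N and let go, and the job is handed in at about 29 s; picking up the black packer, the fingertips hit the rack at about 102 N (limit 120 N).

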